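Kettle over to the marked hob circle

TASK

On the display hob, take the white foam packing block off the yellow-rimmed cooking circle and put it in the blue tray. Then slide the red kettle over to that circle without lifting or tipping it, so that it stands centred inside the yellow rim with its spout pointing straight to the back of the hob. Let go of everything and leave the other goods where they are.

Things in the scene. Friction and masses are not known exactly. Their poses are not given: they have to be found in the camera images.
- hob: white glass display hob, 250 mm deep (its x, pointing to its back edge, away from the robot) by 530 mm wide (its y), fixed to the worktop, a flat smooth top 32 mm above the worktop; origin under its centre, on the worktop. On it three printed grey cooking circles in a row along y, 170 mm apart, flush and without any edge. The kettle slides easily on the glass (friction about 0.25)
- marked_plate: the cooking circle with the yellow rim, 160 mm across outside and 140 mm inside the yellow; it may be any of the three in the row; origin at its centre on the glass, axes as the hob's. The other two circles have dark rims; the kettle starts on one and the other is free
- kettle_mid (a point): red kettle (0.5 to 0.85 kg), base 124 mm across, widest 132 mm; this point is on its axis 45 mm above its base (77 mm above the worktop). Its z is up, its x points to the spout, whose tip is 110 mm from the axis and 109 mm up. The spout starts roughly towards the back, up to about 40 degrees off. The body with its lid knob ends 105 mm above the base
- kettle_handle (a point): middle of the kettle's rigid black handle bar, on the kettle's axis, 150 mm above the base (182 mm above the worktop): a round bar 18 mm thick, 100 mm long, lying level along the kettle's x, free from above and from both sides. Axes as the kettle's
- kettle_spout (a point): end of the kettle's spout, 100 mm from the kettle's axis along its x and 100 mm above its base; axes as the kettle's
- foam_mid (a point): white castellated packing block of hard foam, 100 mm long (its x), 50 mm wide (its y), 63 mm high (the lower 45 mm solid, then three blocks 26 mm long at -36, 0 and +36 mm with gaps), about 40 g, standing on the marked circle with its long side roughly towards the back; this point is at its centre, half-way up (31.5 mm above its underside)
- tray: open blue tray fixed to the worktop beside the hob, left or right of it, 190 mm (its x) by 150 mm (its y) outside, walls 5 mm thick and 36 mm high, floor 5 mm thick; origin under its centre, on the worktop; empty
- saucepan: bystander: open steel saucepan, 120 mm across, 65 mm high, black handle reaching to 160 mm from its centre at 68 mm height; stands on the worktop on the side of the hob opposite the blue tray; origin under its centre
- tape_roll: bystander: roll of blue tape, 90 mm across, 24 mm high, behind the hob; origin under its centre
- price_card: bystander: blank yellow card stand, 110 mm wide, 70 mm high, in front of the hob on the robot's left; origin under its centre
- screwdriver: bystander: screwdriver lying in front of the hob on the robot's right; origin under its middle
- cleaner: bystander: bottle 64 mm across, 170 mm high, behind the hob; origin under its centre
Not all that is in view belongs to the job. What is shaped like the tray but brown is not meant.

How it is judged:
On the way, in this order (a step that is already met when the one before it is completed fails the run):
1. the foam block lies in the blue tray, let go (x of foam_mid in the frame of tray between -0.085 and 0.085 m and y of foam_mid in the frame of tray between -0.065 and 0.065 m and z of foam_mid in the frame of tray below 0.06 m and contact force between the fingers and foam below 0.1 N), for 0.2 s.
2. the kettle stands centred inside the yellow rim, spout to the back (horizontal distance between kettle_mid and marked_plate below 0.017 m and angle between the x axis of kettle_mid and the x axis of hob, either way round below 0.26 rad and x of kettle_spout in the frame of marked_plate above 0.05 m and z of kettle_mid in the frame of hob below 0.083 m), for 0.2 s.
At the end, for the whole second after the job is handed in: The foam block lies in the blue tray (centre within the walls, under 60 mm above the worktop); the kettle stands upright on the glass, its axis within 17 mm of the yellow-rimmed circle's centre, its spout within 15 degrees of straight back along the hob; both released and at rest (all of step 1 and all of step 2 and angle between kettle_mid's own z axis and vertical below 0.05 rad and linear speed of each of kettle, foam below 0.02 m/s and contact force between the fingers and kettle below 0.1 N); the robot touches nothing.
It fails at once if the kettle is lifted off the glass (by more than 8 mm) (z of kettle_mid in the frame of hob above 0.085 m).
It fails at once if the kettle is tipped by more than 10 degrees (angle between kettle_mid's own z axis and vertical above 0.175 rad).
It fails at once if any of the other goods (saucepan, tape roll, card, screwdriver, bottle) is moved more than 30 mm (distance of any of saucepan, tape_roll, price_card, screwdriver, cleaner from where it was at the start of the episode above 0.03 m).
It also fails if it takes over 64 s, if anything falls off the work surface, if the arm or the gripper's body presses on something with over 40 N, if the wrist force passes 120 N, or if a joint passes its speed limit or range.

ROBOT

A 6-joint arm with a two-finger parallel gripper is mounted at the origin on the work surface. World frame = base frame: x ahead of the robot, y to its left, z up, the work surface at z = 0. Lengths are in m, angles in rad, forces in N, time in s.
With the tool pointing down it reaches from about 0.375 to 0.9 m from the base axis. Payload 3.1 kg.
Tool frame: the origin (TCP) lies at the very end of the fingers, on their centre line; the grasp point (between the pads) lies 19 mm behind it; z points along the fingers, y is the line along which they close (so a half turn about z gives the same grasp; the last joint's range is limited). The gripper opens to 87 mm and grips with 3 to 60 N. Pads are 19 mm wide; open, the fingers measure 117 mm over their backs; the gripper's body (75 mm by 190 mm) begins 51 mm behind the grasp point.
Start: joints at [0.936, 0.527, 1.433, -0, 1.181, -0.178], TCP at [0.275, 0.561, 0.193] pointing down, gripper open.
Joint ranges: [-3.08, 3.08], [-0.75, 2.2], [0.22, 2.44], [-1.43, 4.57], [0, 2.65], [-2.85, 2.85]. Speed limits (rad/s): [2.79, 2.79, 3.14, 3.14, 3.14, 3.14].

INTERFACE

Orientations are given as a unit quaternion [x, y, z, w].
In Python, from workcell import get_obs, grab_frame, camera_info, hand_in, trace, place_of gives the robot as it stands.
- The arm moves only by the tool carry_out, never from a script. Its argument "commands" is a list of rows, each a list of 4 numbers: the shift along the tool's x, y, z as a fraction of full scale, then the turn about the tool's z as a fraction of full scale. A call has 1 to 20 rows; each row is the pose to reach, as a shift and turn from the pose commanded when the call began, along the tool's axes at that moment, turning the shorter way round; what a row does not reach only later rows make up. Full scale, the value 1, is 0.25 m for a shift and 180 degrees for a turn. A row lasts 1/12 s, in which the tool goes at most 41.7 mm and 7.16 degrees, less where a joint would pass 70% of its speed; a pose out of reach is approached as far as the arm can. A call with a number of a shift or a turn outside -1 to 1 is refused whole. A call with a gripper value outside its range is refused whole. "gripper" is the opening, from -1 (shut) to 1 (fully open), set as the call begins (left out, the last holds). The fingers move at their own pace and stop on an object; "grip_force" is the grip in N (left out, the last holds). Time passes only in rows, so rows that repeat a pose let the fingers close. It gives the time, the measured TCP pose, the force, the opening and the grip force at its end, in the units of the state.
- get_obs(): the state, without advancing time (a new reading comes with each control period).
- grab_frame(name): name is "side" or "top" or "wrist"; returns the picture (420x560x3 uint8, red, green, blue); there is no depth.
- camera_info(name): a dict with "mtx" (3x3 intrinsics, pixels), "R" (3x3) and "t" (3): a world point X has camera coordinates R X + t. Camera axes: x right, y down, z forward; pixel columns grow to the right and rows downward; lengths in m; the calibration is good to about 2 mm. A picture is of the moment at which its call begins: read the wrist's pose just before it. camera_info takes no time and is no camera call; for the wrist camera it gives the pose at the moment of the call.
- hand_in(): hands the job in; it is judged then, once.
Trained networks look in the newest picture that a camera, given by its name, has taken for a name from the list of things; names that differ only in an ending like _2 or _b are one class to them, and where a whole thing is asked for, a point or a joint stands for the part that bears it (a point fixed in the world has none). Each returns a list of dicts, best first, with "conf" (0 to 1); they miss things now and then, are a little off and sometimes report something else, mostly with a low value. They report only what shows in the picture. A call takes as long as a camera call. They do not tell look-alikes from the thing itself.
- trace(camera, name): "mask" (420x560 bool, what is visible of it) and "extent" ([left, top, width, height] in pixels, round what is visible of it).
- place_of(camera, name): "xy" ([column, row] in pixels: a listed point, or the origin of a listed thing).
The state is a dict: "time_s": time; "q": joint angles; "joint_vel": joint speeds; "joint_torque": joint torques, N m; "eef_pos": TCP position; "ee_rot": TCP orientation; "contact_force": force on the tool from outside, world axes, zero at the start; "ft_torque": the same for the moment, N m; "grip_width": opening from 0.0 (shut) to 1.0 (fully open); "finger_force": force on a finger pad.
Only numpy, scipy, OpenCV 4.12 (cv2) and the standard library are available. Lean on these libraries where they do the work, as an engineer would, in place of code of your own. Each camera call takes 0.05 s, during which the arm holds its last target. There are 200 camera calls.

## Working session

There is one attempt and no reset: what is moved stays moved. The work goes in short steps, Python scripts to look and compute and a tool call to move; the robot and the scene stay as the last step left them, time stands still between calls to the robot, and variables do not carry over. Pictures are saved under pics/ and viewed, at most 10 in all, crops included, and the job is handed in when it is done.

Besides the shell and the picture viewer there is one more tool, called after "Request:" as a command line: name --pt "numbers of a row" for each row, then --argument value for the rest. carry_out: Moves the arm, as the interface text tells. Shift numbers are shares of 0.25 m and turn numbers shares of 180 degrees, none past 1 either way. Its arguments: {"type":"object","properties":{"commands":{"type":"array","items":{"type":"array","items":{"type":"number"}}},"gripper":{"type":"number"},"grip_force":{"type":"number"}},"required":["commands"]}

```bash
mkdir -p pics; cat > h.py <<'E'
import numpy as np, cv2
from workcell import *
from scipy.spatial.transform import Rotation as Rn
def ray(cam,uv,z):
    c=camera_info(cam);R=np.array(c['R']);t=np.array(c['t']);o=-R.T@t
    d=R.T@np.linalg.inv(np.array(c['mtx']))@np.array([uv[0],uv[1],1.])
    return o+d*(z-o[2])/d[2]
def proj(cam,X):
    c=camera_info(cam);p=np.array(c['mtx'])@(np.array(c['R'])@np.array(X)+np.array(c['t']));return p[:2]/p[2]
def save(cam,n):
    im=grab_frame(cam);cv2.imwrite('pics/'+n+'.png',im[:,:,::-1]);return im
def state():
    o=get_obs();print('t',o['time_s'],'pos',np.round(o['eef_pos'],4),'F',np.round(o['contact_force'],1),'w',o['grip_width'],'\nR',np.round(Rn.from_quat(o['ee_rot']).as_matrix(),3).tolist(),'q',np.round(o['q'],2));return o
E
python3 - <<'E'
from h import *
state()
a=save('top','top0');b=save('side','side0')
cv2.imwrite('pics/both.png',cv2.resize(np.vstack([a,b]),(400,600))[:,:,::-1])
Z=dict(hob=0,marked_plate=.032,kettle_mid=.077,kettle_handle=.182,kettle_spout=.132,foam_mid=.0635,tray=0)
for cam in ('top','side'):
  print(cam,np.round(-np.array(camera_info(cam)['R']).T@camera_info(cam)['t'],3))
  for n,z in Z.items():
    for r in place_of(cam,n)[:2]: print(n,round(r['conf'],2),np.round(r['xy'],1),np.round(ray(cam,r['xy'],z),4))
E
```

```text
t 0.0 pos [0.2746 0.5606 0.192 ] F [ 0.1  0.4 -1.2] w 0.9994964540820738 
R [[-0.898, 0.44, -0.001], [0.44, 0.898, -0.002], [0.0, -0.002, -1.0]] q [ 0.94  0.53  1.43 -0.    1.18 -0.18]
top [ 0.448 -0.009  1.289]
marked_plate 0.82 [280.5 181.9] [0.5845 0.0123 0.032 ]
kettle_mid 0.73 [224.4 184.2] [0.5778 0.1647 0.077 ]
kettle_handle 0.87 [221.1 178.7] [0.5805 0.1576 0.182 ]
kettle_handle 0.49 [138.8 224.3] [0.4724 0.3659 0.182 ]
kettle_spout 0.8 [232.1 144.6] [0.6749 0.1343 0.132 ]
foam_mid 0.75 [279.6 179.7] [0.5872 0.0141 0.0635]
foam_mid 0.64 [432.3 205.6] [ 0.5043 -0.3999  0.0635]
tray 0.91 [139.1 228.7] [0.4636 0.4269 0.    ]
side [ 0.411 -1.023  0.782]
hob 0.92 [298.4 236.2] [0.5743 0.0164 0.    ]
marked_plate 0.86 [300.3 225.9] [0.5812 0.0285 0.032 ]
kettle_mid 0.67 [291.2 188.2] [0.5707 0.1963 0.077 ]
kettle_handle 0.82 [296.  163.3] [0.5828 0.1795 0.182 ]
kettle_handle 0.65 [372.7 257. ] [ 0.6978 -0.3212  0.182 ]
kettle_spout 0.57 [321.1 181.7] [0.6629 0.1358 0.132 ]
foam_mid 0.59 [303.2 220.2] [0.5874 0.0145 0.0635]
tray 0.8 [259.1 178.2] [0.4676 0.4221 0.    ]
tray 0.75 [190.4 182.4] [0.1926 0.4107 0.    ]
```

View pics/top0.png

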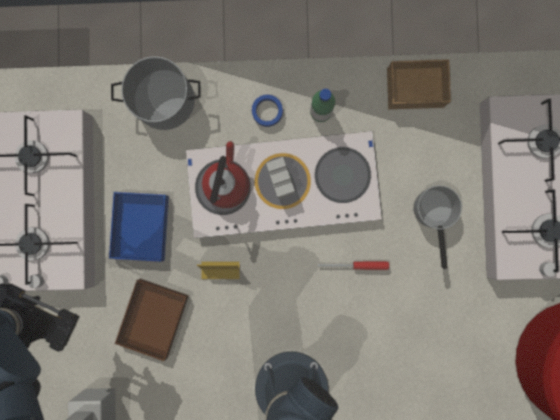

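View pics/side0.png

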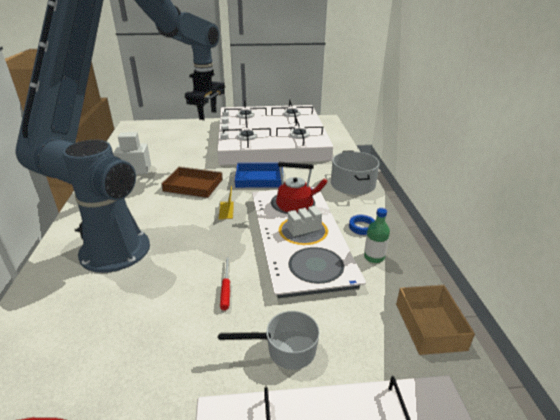

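The top view shows the kettle at (222,182), the foam on the yellow circle at (282,181) and the blue tray at (139,228). The side view agrees. The saucepan is at (438,208), and the brown trays are not part of the job.

```bash
python3 - <<'E'
from h import *
a=grab_frame('top')
def rect(n,z,k=0):
    r=trace('top',n)
    if not r: print(n,'none');return
    m=r[k]['mask'].astype(np.uint8);c=max(cv2.findContours(m,0,2)[0],key=cv2.contourArea)
    W=np.array([ray('top',p[0],z)[:2] for p in c],np.float32)
    print(n,round(r[k]['conf'],2),cv2.minAreaRect(W))
rect('hob',.032);rect('foam_mid',.09);rect('tray',.036)
hsv=cv2.cvtColor(a,cv2.COLOR_RGB2HSV);y=cv2.inRange(hsv,(18,120,90),(35,255,255))
y[:, :250]=0;y[:,:][:, 315:]=0;y[:145]=0;y[220:]=0
P=np.array([ray('top',p[0],.032)[:2] for p in cv2.findNonZero(y)],np.float32)
print('yellow',cv2.minEnclosingCircle(P),P.mean(0))
cv2.imwrite('pics/c.png',cv2.resize(a[125:245,180:390],None,fx=3.6,fy=3.6,interpolation=2)[:,:,::-1])
E
```

```text
hob none
foam_mid 0.9 ((0.5900902152061462, 0.010792836546897888), (0.10250857472419739, 0.04987185075879097), 17.44619369506836)
tray 0.95 ((0.47086790204048157, 0.41523414850234985), (0.1622324436903, 0.19301481544971466), 86.2836685180664)
yellow ((0.5875304937362671, 0.007851035334169865), 0.07741633802652359) [0.58948547 0.00925291]
```

View pics/c.png

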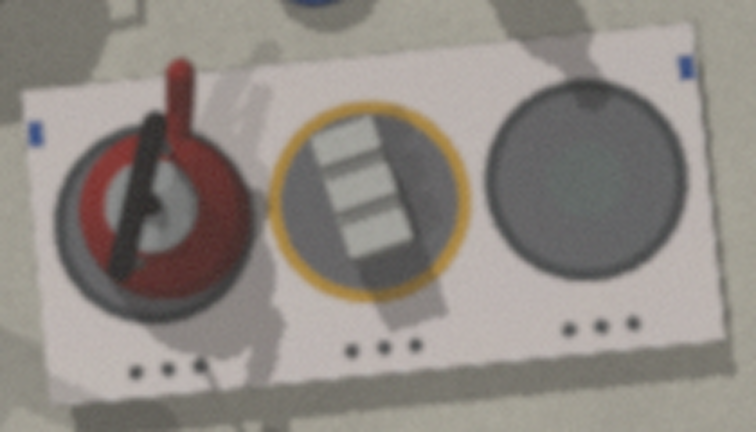

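The crop shows three circles at (154,223), (370,200) and (586,178), so the hob yaw is about +6°. The kettle handle runs from (155,120) to (120,270), so its yaw is about -13°. The foam on the yellow circle has a yaw of about +17°. I'll move above the foam next.

Request:
carry_out --pt "0 0 -0.3 0" --pt "-1 -0.7 -0.3 0" --pt "-1 -0.7 -0.3 0" --pt "-1 -0.7 -0.3 0" --pt "-1 -0.7 -0.3 0" --pt "-1 -0.7 -0.3 0" --pt "-1 -0.7 -0.3 0" --pt "-1 -0.7 -0.3 0" --pt "-1 -0.7 -0.3 0" --pt "-1 -0.7 -0.3 0" --pt "-1 -0.7 -0.3 0" --gripper 1

```text
time_s: 1.92
eef_pos: [0.4229, 0.2935, 0.2682]
ee_rot: [0.227, 0.974, 0.0, -0.0]
contact_force: [-0.1, 0.8, 0.2]
grip_width: 1.001
finger_force: 0.0
```

Request:
carry_out --pt "-1 -0.7 0 -0.24" --pt "-1 -0.7 0 -0.24" --pt "-1 -0.7 0 -0.24" --pt "-1 -0.7 0 -0.24" --pt "-1 -0.7 0 -0.24" --pt "-1 -0.7 0 -0.24" --pt "-1 -0.7 0 -0.24" --pt "-1 -0.7 0 -0.24" --pt "-1 -0.7 0 -0.24" --pt "-1 -0.7 0 -0.24" --pt "-1 -0.7 0 -0.24"

```text
time_s: 2.83
eef_pos: [0.5692, 0.0286, 0.2673]
ee_rot: [-0.149, 0.989, 0.001, -0.001]
contact_force: [-1.3, 0.6, 0.2]
grip_width: 0.997
finger_force: 0.0
```

```bash
cat >> h.py <<'E'
def plan(x,y,z,yaw=None):
    """fractions to bring tool to x,y,z with tool-x yaw (rad)"""
    o=get_obs();R=Rn.from_quat(o['ee_rot']).as_matrix();d=R.T@(np.array([x,y,z])-o['eef_pos'])/.25
    cur=np.arctan2(R[1,0],R[0,0]);t=0 if yaw is None else -((yaw-cur+np.pi)%(2*np.pi)-np.pi)/np.pi
    print('plan',np.round(d,3),round(t,3),'curyaw',round(np.degrees(cur),1))
def yel(cam,a):
    hsv=cv2.cvtColor(a,cv2.COLOR_RGB2HSV);y=cv2.inRange(hsv,(15,110,80),(36,255,255))
    return y
E
python3 - <<'E'
from h import *
state();a=save('wrist','w1')
for n,z in dict(foam_mid=.0635,marked_plate=.032,kettle_handle=.182).items():
    for r in place_of('wrist',n)[:2]: print(n,round(r['conf'],2),np.round(r['xy'],1),np.round(ray('wrist',r['xy'],z),4))
r=trace('wrist','foam_mid')[0]
c=max(cv2.findContours(r['mask'].astype(np.uint8),0,2)[0],key=cv2.contourArea)
print(r['conf'],cv2.minAreaRect(np.array([ray('wrist',p[0],.095)[:2] for p in c],np.float32)))
y=yel('wrist',a);P=np.array([ray('wrist',p[0],.032)[:2] for p in cv2.findNonZero(y)],np.float32)
P=P[np.hypot(*(P-[.586,.01]).T)<.1];print('yellow',cv2.fitEllipse(cv2.convexHull(P)),cv2.minEnclosingCircle(P),len(P))
plan(.588,.011,.055,np.radians(197.4))
E
```

```text
t 2.8333 pos [0.5692 0.0286 0.2673] F [-1.3  0.6  0.2] w 0.9971916521537207 
R [[-0.956, -0.295, -0.002], [-0.295, 0.956, 0.001], [0.001, 0.002, -1.0]] q [-0.15  0.37  1.48  0.    1.29 -2.02]
kettle_handle 0.88 [424.7 264.2] [0.5805 0.1696 0.182 ]
0.83 ((0.5895492434501648, 0.015029754489660263), (0.10198251157999039, 0.04905178025364876), 17.303199768066406)Traceback (most recent call last):
  File "<stdin>", line 8, in <module>
  File "h.py", line 5, in ray
    c=camera_info(cam);R=np.array(c['R']);t=np.array(c['t']);o=-R.T@t
ValueError: time passes only in moves, steps and waits
```

View pics/w1.png

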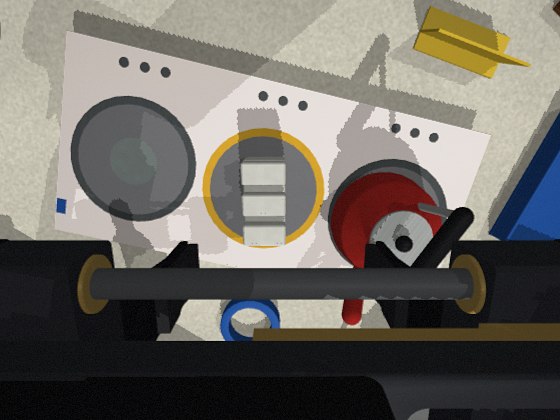

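The wrist view shows the yellow circle at (263,187), the foam at (263,203) and the kettle knob at (403,243). I'll fit the yellow rim from this saved frame.

```bash
cat >> h.py <<'E'
def rays(c,P,z):
    R=np.array(c['R']);o=-R.T@np.array(c['t']);P=np.c_[np.asarray(P,float),np.ones(len(P))]
    d=P@(R.T@np.linalg.inv(np.array(c['mtx']))).T
    return (o+d*((z-o[2])/d[:,2])[:,None])[:,:2]
def fitcirc(W,rlo=.068,rhi=.082,c0=(.586,.010)):
    from scipy.optimize import least_squares
    W=W[np.hypot(*(W-c0).T)<.1]
    f=least_squares(lambda p:np.hypot(W[:,0]-p[0],W[:,1]-p[1])-.075,c0,loss='soft_l1',f_scale=.003)
    print('circle',np.round(f.x,4),len(W),'rms',np.sqrt(np.mean(f.fun**2)));return f.x
E
python3 - <<'E'
from h import *
c=camera_info('wrist');a=cv2.imread('pics/w1.png')[:,:,::-1];y=yel('wrist',a);y[:100]=0
fitcirc(rays(c,cv2.findNonZero(y)[:,0],.032))
c=camera_info('top');a=cv2.imread('pics/top0.png')[:,:,::-1];y=yel('top',a)
fitcirc(rays(c,cv2.findNonZero(y)[:,0],.032))
plan(.589,.012,.055,np.radians(197.4))
# hob yaw from the circle dark rims in wrist picture (approx picks)
c=camera_info('wrist');P=rays(c,[[133,158],[263,187],[124,62],[145,67],[165,72],[396,128],[414,133],[433,138]],.032);print(P)
v=P[6]-P[3];print('hobyaw',np.degrees(np.arctan2(-v[0],v[1])),v)
E
```

```text
circle [0.5893 0.0108] 2426 rms 0.0028930926350053438
circle [0.5879 0.0076] 416 rms 0.0022418018005535443
plan [-0.056 -0.086  0.852] -0.001 curyaw -162.8
[[ 0.59773933 -0.16020183]
 [ 0.58451578  0.0095955 ]
 [ 0.48853777 -0.19186854]
 [ 0.48656686 -0.16680975]
 [ 0.48493839 -0.14272231]
 [ 0.46327757  0.14761621]
 [ 0.46223403  0.17155978]
 [ 0.46080871  0.19688793]]
hobyaw 4.1131732446761005 [-0.02433283  0.33836953]
```

Request:
carry_out --pt "-0.055 -0.085 0.4 0" --pt "-0.055 -0.085 0.4 0" --pt "-0.055 -0.085 0.4 0" --pt "-0.055 -0.085 0.55 0" --pt "-0.055 -0.085 0.65 0" --pt "-0.055 -0.085 0.75 0" --pt "-0.055 -0.085 0.85 0" --pt "-0.055 -0.085 0.85 0" --pt "-0.055 -0.085 0.85 0"

```text
time_s: 3.83
eef_pos: [0.5882, 0.0114, 0.0546]
ee_rot: [-0.149, 0.989, 0.001, -0.001]
contact_force: [0.1, -0.4, 1.2]
grip_width: 0.998
finger_force: 0.0
```

Request:
carry_out --pt "0 0 0 0" --pt "0 0 0 0" --pt "0 0 0 0" --pt "0 0 0 0" --pt "0 0 0 0" --pt "0 0 0 0" --pt "0 0 0 0" --pt "0 0 0 0" --gripper -1 --grip_force 12

```text
time_s: 4.5
eef_pos: [0.5895, 0.0106, 0.0559]
ee_rot: [-0.149, 0.989, -0.0, 0.0]
contact_force: [-0.5, 1.1, 3.4]
grip_width: 0.575
finger_force: 12.0
```

Request:
carry_out --pt "0 0 -0.2 0" --pt "0 0 -0.4 0" --pt "0 0 -0.6 0" --pt "0 0 -0.8 0" --pt "0 0 -0.95 0" --pt "0 0 -0.95 0" --pt "0 0 -0.95 0" --pt "0 0 -0.95 0"

```text
time_s: 5.17
eef_pos: [0.5903, 0.0104, 0.295]
ee_rot: [-0.149, 0.989, -0.001, 0.002]
contact_force: [-0.5, -0.2, -1.2]
grip_width: 0.571
finger_force: 12.0
```

```bash
python3 - <<'E'
from h import *
state();plan(.47,.417,.29);a=save('wrist','w2');save('top','top2')
y=yel('wrist',a);y[:100]=0
fitcirc(rays(camera_info('wrist'),cv2.findNonZero(y)[:,0],.032))
a=grab_frame('top');y=yel('top',a);fitcirc(rays(camera_info('top'),cv2.findNonZero(y)[:,0],.032))
E
```

```text
t 5.1667 pos [0.5903 0.0104 0.295 ] F [-0.5 -0.2 -1.2] w 0.5710531504827736 
R [[-0.956, -0.294, 0.005], [-0.294, 0.956, -0.001], [-0.004, -0.002, -1.0]] q [-0.17  0.38  1.39 -0.    1.36 -2.04]
plan [-0.018  1.696  0.016] 0 curyaw -162.9
circle [0.5844 0.0121] 1487 rms 0.002810366117130015
circle [0.5891 0.0078] 179 rms 0.002264981876579262
```

Request:
carry_out --pt "0 0.15 0 0" --pt "0 0.3 0 0" --pt "0 0.45 0 0.05" --pt "0 0.6 0 0.1" --pt "0 0.75 0 0.12" --pt "0 0.9 0 0.12" --pt "-0.01 1 0 0.12" --pt "-0.01 1 0 0.12"

```text
time_s: 5.98
eef_pos: [0.5152, 0.2547, 0.2905]
ee_rot: [0.037, 0.999, 0.001, -0.003]
contact_force: [0.9, -0.3, -0.3]
grip_width: 0.573
finger_force: 12.0
```

```bash
python3 - <<'E'
from h import *
state();plan(.469,.417,.036)
r=place_of('wrist','tray') if 0 else place_of('side','tray')
E
```

```text
t 5.9833 pos [0.5152 0.2547 0.2905] F [ 0.9 -0.3 -0.3] w 0.5727738565134642 
R [[-0.997, 0.073, -0.005], [0.073, 0.997, 0.001], [0.005, 0.001, -1.0]] q [ 0.26  0.36  1.43  0.    1.35 -1.23]
plan [0.226 0.633 1.02 ] 0 curyaw 175.8
```

Request:
carry_out --pt "0.1 0.15 0 0" --pt "0.15 0.3 0 0" --pt "0.225 0.45 0 0" --pt "0.225 0.63 0 0" --pt "0.225 0.63 0.1 0" --pt "0.225 0.63 0.2 0" --pt "0.225 0.63 0.35 0" --pt "0.225 0.63 0.5 0" --pt "0.225 0.63 0.65 0" --pt "0.225 0.63 0.8 0" --pt "0.225 0.63 0.9 0" --pt "0.225 0.63 0.96 0" --pt "0.225 0.63 1 0" --pt "0.225 0.63 1 0" --pt "0.225 0.63 1 0"

```text
time_s: 7.28
eef_pos: [0.4749, 0.4108, 0.0423]
ee_rot: [0.04, 0.999, -0.0, -0.001]
contact_force: [0.5, -0.1, 0.8]
grip_width: 0.575
finger_force: 12.0
```

Request:
carry_out --pt "0 0 0 0" --pt "0 0 0 0" --pt "0 0 0 0" --pt "0 0 0 0" --pt "0 0 0 0" --gripper 0.5

```text
time_s: 7.7
eef_pos: [0.475, 0.412, 0.0439]
ee_rot: [0.039, 0.999, 0.0, 0.001]
contact_force: [-0.7, -0.0, 0.2]
grip_width: 0.743
finger_force: 0.0
```

Request:
carry_out --pt "0 0 -0.1 0" --pt "0 0 -0.25 0" --pt "0 0 -0.4 0" --pt "0 0 -0.55 0" --pt "0 0 -0.7 0" --pt "0 0 -0.85 0" --pt "0 0 -1 0" --pt "0 0 -1 0" --pt "0 0 -1 0"

```text
time_s: 8.45
eef_pos: [0.4758, 0.4126, 0.2966]
ee_rot: [0.039, 0.999, 0.002, 0.003]
contact_force: [-0.2, -0.5, -0.3]
grip_width: 0.748
finger_force: 0.0
```

```bash
python3 - <<'E'
from h import *
state()
a=save('top','top3');s=save('side','side3')
for cam in('top','side'):
  Z=dict(foam_mid=.0365,kettle_mid=.077,kettle_handle=.182,kettle_spout=.132,hob=0,marked_plate=.032)
  for n,z in Z.items():
    for r in place_of(cam,n)[:1]: print(cam,n,round(r['conf'],2),np.round(r['xy'],1),np.round(ray(cam,r['xy'],z),4))
# handle bar direction: dark pixels in top view near handle, intersected at handle height
g=a.max(2);m=np.uint8(g<70)*255;m[:,:195]=0;m[:,240:]=0;m[:150]=0;m[212:]=0
c=max(cv2.findContours(m,0,2)[0],key=cv2.contourArea)
print(cv2.minAreaRect(rays(camera_info('top'),c[:,0],.182).astype(np.float32)))
p=np.hstack([cv2.resize(a[130:250,110:290],None,fx=2.2,fy=2.2),cv2.resize(s[120:240,230:390],None,fx=2.2,fy=2.2)])
cv2.imwrite('pics/d.png',p[:,:,::-1])
E
```

```text
t 8.45 pos [0.4758 0.4126 0.2966] F [-0.2 -0.5 -0.3] w 0.7481462778392103 
R [[-0.997, 0.078, 0.006], [0.078, 0.997, 0.004], [-0.006, 0.004, -1.0]] q [ 0.54  0.44  1.29  0.    1.4  -0.96]
top foam_mid 0.67 [138.4 226.4] [0.4697 0.4164 0.0365]
top kettle_mid 0.68 [226.7 178.9] [0.5921 0.1581 0.077 ]
top kettle_handle 0.72 [218.5 177.1] [0.5847 0.164  0.182 ]
top kettle_spout 0.91 [232.5 143.9] [0.6767 0.1333 0.132 ]
top marked_plate 0.61 [282.4 179.9] [0.59   0.0068 0.032 ]
side foam_mid 0.56 [260.2 169.9] [0.473  0.4242 0.0365]
side kettle_mid 0.8 [294.9 191.2] [0.581  0.1744 0.077 ]
side kettle_handle 0.96 [294.2 163.4] [0.5767 0.1793 0.182 ]
side kettle_spout 0.93 [322.  179.8] [0.6684 0.1486 0.132 ]
side hob 0.65 [299.5 240.3] [ 0.5748 -0.0057  0.    ]
side marked_plate 0.56 [300.8 227.6] [0.5814 0.019  0.032 ]
((0.5776482820510864, 0.16235940158367157), (0.025816217064857483, 0.11685190349817276), 74.3528060913086)
```

View pics/d.png

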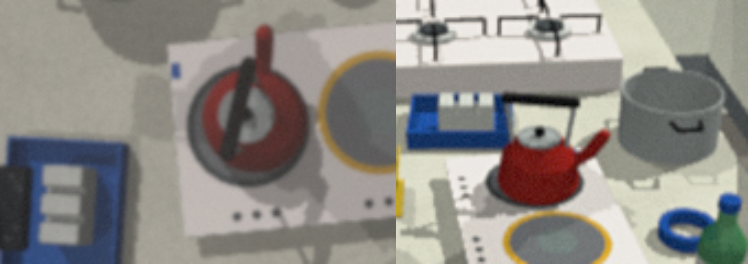

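The foam lies in the blue tray (top crop at (68,205)). The kettle is at about (.580,.166) with a yaw of about -15°. I'll go above the handle now.

Request:
carry_out --pt "-0.2 -0.3 0 0.03" --pt "-0.3 -0.6 0 0.06" --pt "-0.49 -0.96 0 0.06" --pt "-0.49 -0.96 0 0.06" --pt "-0.49 -0.96 0 0.06" --pt "-0.49 -0.96 0 0.06" --pt "-0.49 -0.96 0 0.06" --pt "-0.49 -0.96 0 0.06" --pt "-0.49 -0.96 0 0.06" --pt "-0.49 -0.96 0 0.06" --gripper 1

```text
time_s: 9.98
eef_pos: [0.5775, 0.1634, 0.2929]
ee_rot: [0.133, 0.991, 0.0, -0.0]
contact_force: [-0.4, -0.1, 0.5]
grip_width: 1.005
finger_force: 0.0
```

```bash
python3 - <<'E'
from h import *
state();a=save('wrist','w4')
for n,z in dict(kettle_mid=.077,kettle_handle=.182,marked_plate=.032).items():
    for r in place_of('wrist',n)[:1]: print(n,round(r['conf'],2),np.round(r['xy'],1),np.round(ray('wrist',r['xy'],z),4))
y=yel('wrist',a);y[:60]=0
fitcirc(rays(camera_info('wrist'),cv2.findNonZero(y)[:,0],.032))
plan(.580,.166,.163,np.radians(164.5))
E
```

```text
t 9.9833 pos [0.5775 0.1634 0.2929] F [-0.4 -0.1  0.5] w 1.0047452921279922 
R [[-0.964, 0.264, -0.0], [0.264, 0.964, 0.001], [0.001, 0.001, -1.0]] q [ 0.09  0.4   1.37  0.    1.38 -1.21]
kettle_handle 0.92 [283.4 206.7] [0.5823 0.1665 0.182 ]
marked_plate 0.89 [178.2 216. ] [0.5917 0.0104 0.032 ]
circle [0.5886 0.0117] 2022 rms 0.0028694823756172743
plan [-0.009  0.01   0.52 ] 0.002 curyaw 164.8
```

View pics/w4.png

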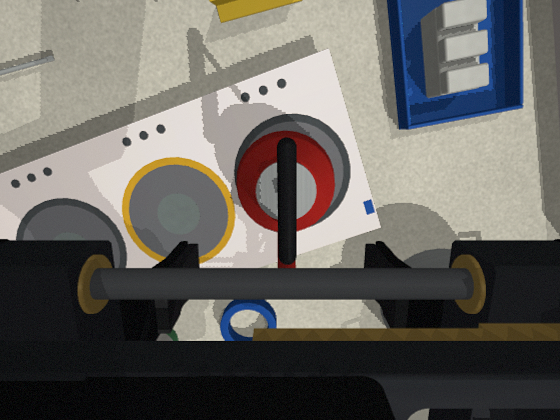

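The wrist view shows the handle at column 287, parallel to the finger pads, with the free yellow circle at (179,211). The yaw is aligned, so I'll descend and grip lightly.

```bash
python3 - <<'E'
from h import *
P=rays(camera_info('wrist'),[[15,184],[32,177.5],[127,141.5],[144,135],[264,90],[281.5,83.5]],.032);v=(P[4]+P[5]-P[0]-P[1])/2
print(P,'hobyaw',np.degrees(np.arctan2(-v[0],v[1])),np.linalg.norm(v)); plan(.582,.168,.163)
E
```

```text
[[ 0.48928988 -0.19184348]
 [ 0.4871686  -0.16514007]
 [ 0.47608676 -0.02080956]
 [ 0.47409528  0.00423671]
 [ 0.46159438  0.17413191]
 [ 0.45991079  0.19798088]] hobyaw 4.310336486415229 0.3655821877766382
plan [-0.014  0.019  0.52 ] 0 curyaw 164.8
```

Request:
carry_out --pt "-0.01 0.015 0.15 0" --pt "-0.01 0.015 0.3 0" --pt "-0.01 0.015 0.4 0" --pt "-0.01 0.015 0.48 0" --pt "-0.01 0.015 0.52 0" --pt "-0.01 0.015 0.52 0" --pt "-0.01 0.015 0.52 0" --pt "-0.01 0.015 0.52 0"

```text
time_s: 10.85
eef_pos: [0.5825, 0.1663, 0.1646]
ee_rot: [0.133, 0.991, 0.0, 0.002]
contact_force: [1.4, -0.1, 0.2]
grip_width: 0.997
finger_force: 0.0
```

Request:
carry_out --pt "0 0 0 0" --pt "0 0 0 0" --pt "0 0 0 0" --pt "0 0 0 0" --pt "0 0 0 0" --pt "0 0 0 0" --pt "0 0 0 0" --pt "0 0 0 0" --pt "0 0 0 0" --pt "0 0 0 0" --pt "0 0 0 0" --gripper -1 --grip_force 6

```text
time_s: 11.77
eef_pos: [0.5812, 0.1657, 0.1629]
ee_rot: [0.133, 0.991, 0.0, -0.0]
contact_force: [-0.3, 0.3, -1.0]
grip_width: 0.252
finger_force: 0.0
```

```bash
python3 - <<'E'
from h import *
o=state();plan(.588,.0105,o['eef_pos'][2],np.radians(185))
E
```

```text
t 11.7667 pos [0.5812 0.1657 0.1629] F [-0.3  0.3 -1. ] w 0.25155719714198527 
R [[-0.964, 0.264, -0.0], [0.264, 0.964, 0.0], [0.0, -0.0, -1.0]] q [ 0.09  0.53  1.52  0.    1.09 -1.21]
plan [-0.19  -0.592 -0.   ] -0.113 curyaw 164.7
```

Request:
carry_out --pt "0 0 0 0" --pt "0 0 0 0" --pt "0 0 0 0" --pt "0 0 0 0"

```text
time_s: 12.1
eef_pos: [0.5812, 0.1657, 0.1629]
ee_rot: [0.133, 0.991, -0.0, -0.0]
contact_force: [1.3, 0.9, -0.4]
grip_width: 0.021
finger_force: 0.0
```

```bash
python3 - <<'E'
from h import *
o=state();print(o['finger_force']);plan(.588,.0105,o['eef_pos'][2],np.radians(184.7))
E
```

```text
t 12.1 pos [0.5812 0.1657 0.1629] F [ 1.3  0.9 -0.4] w 0.020849140893781468 
R [[-0.964, 0.264, -0.0], [0.264, 0.964, -0.0], [0.0, -0.0, -1.0]] q [ 0.09  0.53  1.52 -0.    1.09 -1.21]
0.0
plan [-0.19  -0.592  0.   ] -0.111 curyaw 164.7
```

The fingers closed on nothing, so I'll look.

```bash
python3 - <<'E'
from h import *
a=save('wrist','w5');s=save('side','s5')
for cam in('wrist','side'):
  for n,z in dict(kettle_handle=.182,kettle_mid=.077,kettle_spout=.132).items():
    for r in place_of(cam,n)[:1]: print(cam,n,round(r['conf'],2),np.round(r['xy'],1),np.round(ray(cam,r['xy'],z),4))
cv2.imwrite('pics/e.png',np.hstack([cv2.resize(a,(400,300)),cv2.resize(s[110:230,220:380],(400,300),interpolation=2)])[:,:,::-1])
print(proj('side',get_obs()['eef_pos']))
E
```

```text
wrist kettle_handle 0.56 [282.3 249.3] [0.579  0.1684 0.182 ]
side kettle_handle 0.67 [295.  164.6] [0.5782 0.1701 0.182 ]
side kettle_mid 0.93 [292.2 188.7] [0.5738 0.1925 0.077 ]
side kettle_spout 0.63 [323.6 181.2] [0.6719 0.1385 0.132 ]
[295.9171311  170.28619342]
```

View pics/e.png

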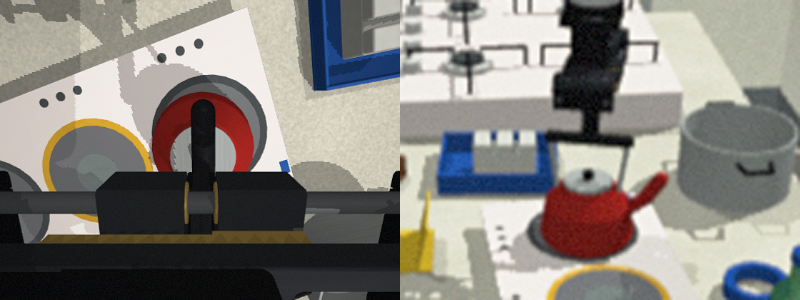

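```bash
python3 - <<'E'
from h import *
o=state();print(o['finger_force'],o['contact_force'])
a=save('wrist','w6');c=camera_info('wrist');R=np.array(c['R']);print('cam',-R.T@np.array(c['t']),'f',c['mtx'][0][0])
Rt=Rn.from_quat(o['ee_rot']).as_matrix();g=np.array(o['eef_pos'])-Rt[:,2]*.019
for y in(-.0435,-.009,0,.009,.0435): print(y,proj('wrist',g+Rt[:,1]*y),proj('wrist',np.array(o['eef_pos'])+Rt[:,1]*y))
cv2.imwrite('pics/f.png',cv2.resize(a[150:350,180:400],None,fx=3,fy=3,interpolation=2)[:,:,::-1])
E
```

```text
t 12.5 pos [0.5812 0.1658 0.1629] F [ 0.4 -1.3  0.2] w 0.0030487533459051617 
R [[-0.964, 0.264, -0.0], [0.264, 0.964, -0.0], [0.0, -0.0, -1.0]] q [ 0.09  0.53  1.52 -0.    1.09 -1.21]
0.0 [ 0.41797277 -1.25036663  0.20124875]
cam [0.51504456 0.18516134 0.35430326] f 330.4879487824407
-0.0435 [200.80727999 254.05120936] [208.09294691 242.44527572]
-0.009 [262.71926611 254.05274593] [264.38490629 242.44765277]
0 [278.86832798 254.05314673] [279.06820194 242.4482728 ]
0.009 [295.01660745 254.0535475 ] [293.75085077 242.4488928 ]
0.0435 [356.91109853 254.05508364] [350.02834678 242.45126923]
```

View pics/f.png

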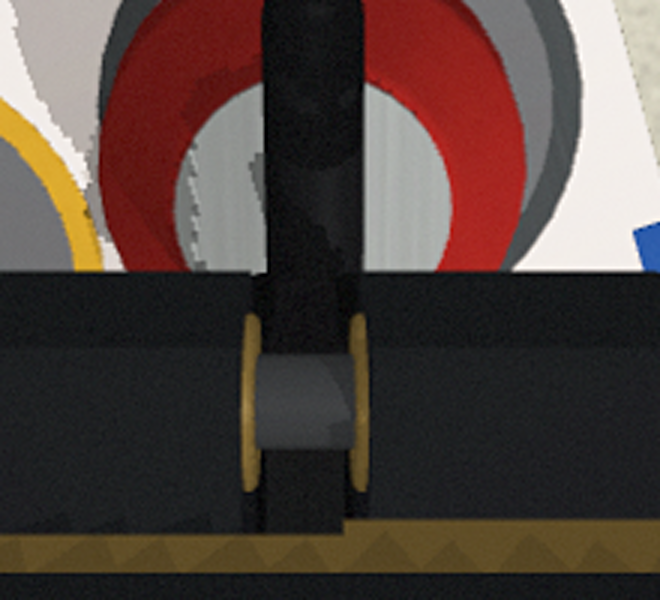

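```bash
python3 - <<'E'
import cv2,numpy as np
for n in('w1','w2','w6'):
    a=cv2.imread(f'pics/{n}.png').astype(int);r=a[275:292]
    gold=(r[:,:,2]-r[:,:,0]>35)&(r[:,:,2]<200)
    s=gold.sum(0);print(n,[(i,int(s[i])) for i in np.where(s>5)[0]])
a=cv2.imread('pics/w6.png');b=cv2.imread('pics/w2.png')
E
```

```text
w1 [(np.int64(78), 10), (np.int64(79), 15), (np.int64(80), 17), (np.int64(81), 17), (np.int64(82), 17), (np.int64(83), 17), (np.int64(84), 17), (np.int64(85), 17), (np.int64(86), 17), (np.int64(87), 17), (np.int64(88), 17), (np.int64(89), 7), (np.int64(474), 17), (np.int64(475), 17), (np.int64(476), 17), (np.int64(477), 17), (np.int64(478), 17), (np.int64(479), 17), (np.int64(480), 17), (np.int64(481), 17), (np.int64(482), 17), (np.int64(483), 17), (np.int64(484), 14), (np.int64(485), 9)]
w2 [(np.int64(156), 8), (np.int64(157), 17), (np.int64(158), 17), (np.int64(159), 17), (np.int64(160), 17), (np.int64(161), 17), (np.int64(162), 17), (np.int64(163), 17), (np.int64(164), 17), (np.int64(399), 17), (np.int64(400), 17), (np.int64(401), 17), (np.int64(402), 17), (np.int64(403), 17), (np.int64(404), 17), (np.int64(405), 17), (np.int64(406), 14)]
w6 [(np.int64(260), 17), (np.int64(261), 17), (np.int64(262), 17), (np.int64(263), 17), (np.int64(264), 17), (np.int64(299), 17), (np.int64(300), 17), (np.int64(301), 17), (np.int64(302), 17)]
```

```bash
python3 - <<'E'
from h import *
c=dict(camera_info('wrist'));R=np.array(c['R'])
P=[[287,142],[286,262]]
d=np.array([.5775,.1634,.2929])-get_obs()['eef_pos']
c4=dict(c);c4['t']=np.array(c['t'])-R@d
for z in(.14,.163,.182,.2): 
    W=rays(c4,P,z);print(z,W.tolist(),np.linalg.norm(W[1]-W[0]),W.mean(0))
print('w6 near end',rays(c,[[283,140]],.182),'axis',R[2])
a=cv2.imread('pics/w4.png');b=cv2.imread('pics/w6.png')
s=cv2.imread('pics/s5.png')[130:200,265:330]
cv2.imwrite('pics/g.png',np.hstack([cv2.resize(a[120:300,220:340],(400,600),interpolation=2),cv2.resize(s,(400,600*1),interpolation=2)]))
E
```

```text
0.14 [[0.5278993934059714, 0.18449763239898034], [0.6547110053447603, 0.1492378687497031]] 0.1316223227842333 [0.5913052  0.16686775]
0.163 [[0.5267895819924824, 0.18438356613213236], [0.6451283620010004, 0.1514796597007699]] 0.12282806646832917 [0.58595897 0.16793161]
0.182 [[0.5258727812596002, 0.18428933747691012], [0.6372122653257206, 0.15333157396469463]] 0.11556324603345189 [0.58154252 0.16881046]
0.2 [[0.5250042331968697, 0.1842000682245943], [0.6297128053175608, 0.15508601905683383]] 0.10868078456883137 [0.57735852 0.16964304]
w6 near end [[0.5218566 0.1843085]] axis [ 0.24321178 -0.06613343 -0.96771607]
```

View pics/g.png

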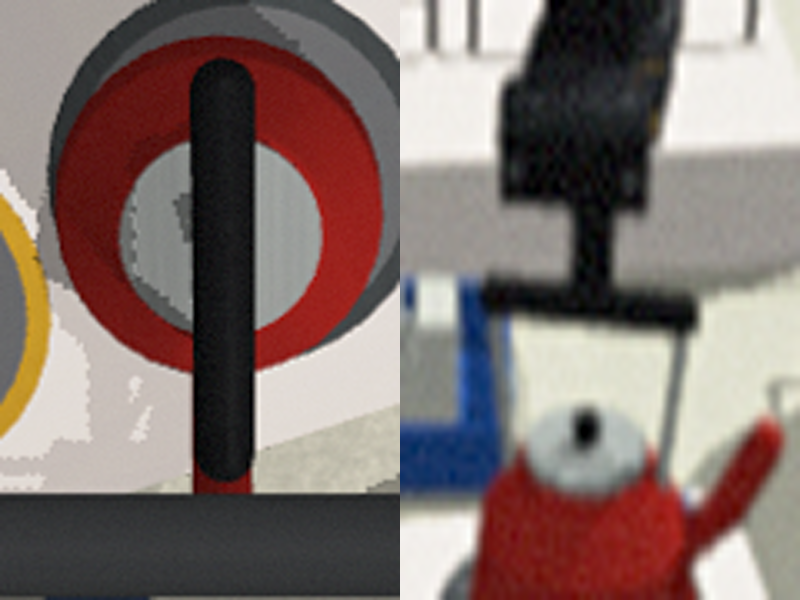

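The evidence fits together. The fingers shut freely, the side view shows them ending at the bar's top edge, and the finger tips in the wrist view sit about 27 mm above the reported TCP. So the real tips are higher than reported. I'll open, descend another 24 mm and regrip.

Request:
carry_out --pt "0 0 0 0" --pt "0 0 0 0" --pt "0 0 0 0" --pt "0 0 0 0" --pt "0 0 0 0" --pt "0 0 0 0" --pt "0 0 0 0" --pt "0 0 0 0" --pt "0 0 0 0" --pt "0 0 0 0" --gripper 0.6

```text
time_s: 13.38
eef_pos: [0.5812, 0.1658, 0.1629]
ee_rot: [0.133, 0.991, 0.0, -0.0]
contact_force: [0.1, 0.3, -1.0]
grip_width: 0.679
finger_force: 0.0
```

Request:
carry_out --pt "0 0.01 0.02 0" --pt "0 0.01 0.04 0" --pt "0 0.01 0.06 0" --pt "0 0.01 0.08 0" --pt "0 0.01 0.09 0" --pt "0 0.01 0.09 0"

```text
time_s: 13.88
eef_pos: [0.5812, 0.1681, 0.1393]
ee_rot: [0.133, 0.991, -0.0, -0.001]
contact_force: [0.8, -1.2, 0.0]
grip_width: 0.799
finger_force: 0.0
```

Request:
carry_out --pt "0 0 0 0" --pt "0 0 0 0" --pt "0 0 0 0" --pt "0 0 0 0" --pt "0 0 0 0" --pt "0 0 0 0" --pt "0 0 0 0" --pt "0 0 0 0" --pt "0 0 0 0" --pt "0 0 0 0" --pt "0 0 0 0" --pt "0 0 0 0" --pt "0 0 0 0" --gripper -1 --grip_force 6

```text
time_s: 14.97
eef_pos: [0.5818, 0.168, 0.1404]
ee_rot: [0.133, 0.991, -0.0, -0.0]
contact_force: [-0.8, -0.1, 0.1]
grip_width: 0.206
finger_force: 6.0
```

The bar is gripped (17.9 mm, 6 N). Now I'll slide and turn slowly.

Request:
carry_out --pt "-0.005 -0.015 0 -0.003" --pt "-0.013 -0.04 0 -0.007" --pt "-0.024 -0.075 0 -0.014" --pt "-0.037 -0.115 0 -0.021" --pt "-0.051 -0.16 0 -0.029" --pt "-0.066 -0.205 0 -0.037" --pt "-0.08 -0.25 0 -0.046" --pt "-0.095 -0.295 0 -0.054" --pt "-0.109 -0.34 0 -0.062" --pt "-0.123 -0.385 0 -0.07" --pt "-0.138 -0.43 0 -0.079" --pt "-0.152 -0.475 0 -0.087" --pt "-0.165 -0.515 0 -0.094" --pt "-0.176 -0.55 0 -0.1" --pt "-0.186 -0.58 0 -0.106" --pt "-0.191 -0.597 0 -0.109" --pt "-0.193 -0.602 0 -0.11" --pt "-0.193 -0.602 0 -0.11" --pt "-0.193 -0.602 0 -0.11" --pt "-0.193 -0.602 0 -0.11"

```text
time_s: 16.63
eef_pos: [0.5887, 0.01, 0.1404]
ee_rot: [-0.039, 0.999, -0.0, 0.0]
contact_force: [0.3, -1.7, 0.4]
grip_width: 0.202
finger_force: 6.0
```

```bash
python3 - <<'E'
from h import *
o=state();print(o['finger_force'])
a=save('top','top7');s=save('side','s7');w=save('wrist','w7')
for cam in('top','side','wrist'):
  for n,z in dict(kettle_handle=.182,kettle_mid=.077,kettle_spout=.132,marked_plate=.032).items():
    for r in place_of(cam,n)[:1]: print(cam,n,round(r['conf'],2),np.round(r['xy'],1),np.round(ray(cam,r['xy'],z),4))
cv2.imwrite('pics/h.png',np.hstack([cv2.resize(w,(400,300)),cv2.resize(s[130:250,220:380],(400,300),interpolation=2)])[:,:,::-1])
E
```

```text
t 16.6333 pos [0.5887 0.01   0.1404] F [ 0.3 -1.7  0.4] w 0.20191592756756999 
R [[-0.997, -0.079, 0.0], [-0.079, 0.997, -0.001], [0.0, -0.001, -1.0]] q [-0.17  0.54  1.58 -0.    1.02 -1.82]
5.9940315037965775
top kettle_handle 0.89 [281.9 176. ] [0.5828 0.0059 0.182 ]
top kettle_mid 0.72 [286.4 177.3] [ 0.5917 -0.0048  0.077 ]
top kettle_spout 0.22 [284.  174.1] [0.5937 0.001  0.132 ]
side kettle_handle 0.79 [305.4 188. ] [0.5895 0.0122 0.182 ]
side kettle_mid 0.97 [301.  213.7] [0.5824 0.0319 0.077 ]
side kettle_spout 0.71 [228.  282.7] [ 0.3597 -0.3232  0.132 ]
side marked_plate 0.74 [301.4 228.1] [0.583  0.0161 0.032 ]
wrist kettle_handle 0.62 [280.2 268. ] [0.5873 0.0112 0.182 ]
```

View pics/h.png

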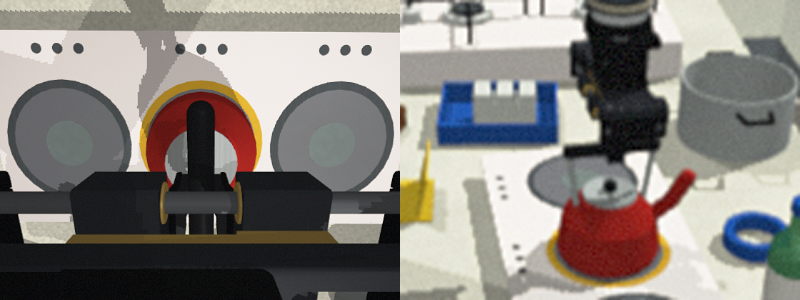

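The wrist view shows the kettle inside the yellow ring with its handle square to the hob, and the side view shows it standing upright. I'll release, go straight up, back away and verify numerically.

Request:
carry_out --pt "0 0 0 0" --pt "0 0 0 0" --pt "0 0 0 0" --pt "0 0 0 0" --pt "0 0 0 0" --pt "0 0 0 0" --pt "0 0 0 0" --gripper 0.2

```text
time_s: 17.97
eef_pos: [0.5887, 0.0103, 0.1405]
ee_rot: [-0.039, 0.999, 0.0, 0.0]
contact_force: [0.8, 0.7, -0.3]
grip_width: 0.578
finger_force: 0.0
```

Request:
carry_out --pt "0 0 -0.04 0" --pt "0 0 -0.1 0" --pt "0 0 -0.2 0" --pt "0 0 -0.35 0" --pt "0 0 -0.5 0" --pt "0 0 -0.65 0" --pt "0 0 -0.7 0" --pt "0.25 0 -0.7 0" --pt "0.35 0 -0.7 0" --pt "0.35 0 -0.7 0" --pt "0.35 0 -0.7 0" --pt "0.35 0 -0.7 0"

```text
time_s: 18.97
eef_pos: [0.5023, 0.0033, 0.3167]
ee_rot: [-0.039, 0.999, -0.0, 0.002]
contact_force: [0.6, -0.1, -0.3]
grip_width: 0.597
finger_force: 0.0
```

```bash
python3 - <<'E'
from h import *
from scipy.optimize import least_squares
o=state()
for cam in('wrist','top','side'):
  a=save(cam,cam+'8');c=camera_info(cam)
  for n,z in dict(kettle_handle=.182,kettle_mid=.077,kettle_spout=.132,marked_plate=.032,foam_mid=.0365).items():
    for r in place_of(cam,n)[:1]: print(cam,n,round(r['conf'],2),np.round(r['xy'],1),np.round(rays(c,[r['xy']],z)[0],4))
  y=yel(cam,a)
  if cam=='wrist': y[:60]=0
  q=cv2.findNonZero(y)
  if q is not None:
    W=rays(c,q[:,0],.032);m=np.hypot(*(W-[.588,.01]).T)<.09
    if m.sum()>30: fitcirc(W[m]); print(' angles hist',np.histogram(np.degrees(np.arctan2(*(W[m]-[.588,.01]).T[::-1])),8,(-180,180))[0])
E
```

```text
t 18.9667 pos [0.5023 0.0033 0.3167] F [ 0.6 -0.1 -0.3] w 0.5969256673885643 
R [[-0.997, -0.078, 0.003], [-0.078, 0.997, -0.001], [-0.003, -0.001, -1.0]] q [-0.22  0.22  1.56  0.    1.35 -1.87]
wrist kettle_handle 0.83 [279.6 275.2] [0.5895 0.0095]
wrist kettle_spout 0.63 [278.5 324.7] [0.683 0.015]
circle [0.5896 0.0111] 1377 rms 0.0028601986470585057
 angles hist [269 253 202   6   0 135 244 268]
top kettle_handle 0.79 [283.2 174.8] [0.5857 0.0026]
top kettle_mid 0.83 [282.6 176.9] [0.5931 0.0055]
top kettle_spout 0.61 [276.5 137.6] [0.6897 0.018 ]
top marked_plate 0.64 [319.6 113.6] [ 0.7751 -0.1034]
top foam_mid 0.92 [140.8 223.5] [0.4777 0.4095]
circle [0.5865 0.0073] 119 rms 0.002239483391455648
 angles hist [ 0  0 32 49 38  0  0  0]
side kettle_handle 0.74 [305.  188.6] [0.5877 0.0088]
side kettle_mid 0.79 [299.1 212.8] [0.5771 0.0376]
side kettle_spout 0.77 [336.1 201.7] [0.6859 0.0064]
side marked_plate 0.59 [300.1 228.5] [0.5785 0.0142]
side foam_mid 0.91 [258.4 171.4] [0.4651 0.4118]
circle [0.5868 0.0104] 183 rms 0.0030287751166020328
 angles hist [34 37 41 33 12  0  0 26]
```

```bash
python3 -c "
from workcell import *
print(hand_in())"
```

```text
the job is handed in; nothing more can be done
None
```

The foam block is in the blue tray and the kettle stands released on the yellow-rimmed circle, spout to the back; by the last camera measurements it is within about 10 mm of centre and a few degrees of straight back, and I handed the job in at about 20 s without seeing a verdict.

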